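# Load a sample plate under the stage's spring clip

## Robot

A 6-joint arm with a two-finger parallel gripper is mounted at the origin on a cart in front of the work surface, level with it; the furniture and walls round the work are solid. World frame = base frame: x ahead of the robot, y to its left, z up, the work surface at z = 0. Lengths are in mm, angles in rad, forces in N, time in s.
With the tool pointing down it reaches from about 300 to 850 mm from the base axis. Payload 4.2 kg.
Tool frame: the origin (TCP) lies midway between the tips of the shut fingers; the grasp point (between the pads) lies 19 mm behind it; z points along the fingers, y is the line along which they close (so a half turn about z gives the same grasp; the last joint's range is limited). The gripper opens to 91 mm and grips with 3 to 60 N. Pads are 32 mm wide; open, the fingers measure 118 mm over their backs; the gripper's body (76 mm by 178 mm) begins 60 mm behind the grasp point.
Start: joints at [-1.243, 0.32, 1.565, -0, 1.257, -0.02], TCP at [195.981, -540.587, 213.976] pointing down, gripper open.
Joint ranges: [-3.11, 3.11], [-0.84, 2.01], [0.21, 2.61], [-1.34, 4.49], [0.05, 2.63], [-2.56, 2.56]. Speed limits (rad/s): [2.57, 2.57, 3.14, 3.14, 3.14, 3.14].

## Interface

Orientations are given as a unit quaternion [x, y, z, w].
In Python, from cell import arm, optics, models gives the robot as it stands. The module is installed in compiled form; this text tells all that it offers.
- The arm moves only by the shell command python3 -m handwheel 'ROWS' [FORCE]. ROWS is JSON, a list of rows, each a list of 3 entries, a list of its own where there are three numbers: the shift along the tool's x, y, z normalised to -1 to 1, where 1 is 0.025 m, then the turn about the tool's z normalised to -1 to 1, where 1 is pi/2 rad, then the closure, from -1 (fully open) to 1 (shut). In form: [[[tx, ty, tz], spin, gripper], ...]. A call has 1 to 12 rows; each row shifts and turns the commanded pose from where the row before left it, along the tool's axes as they then stand; what a row does not reach is not made up. A row lasts 1/8 s, in which the tool goes at most 62.5 mm and 10.7 degrees, less where a joint would pass 70% of its speed; a pose out of reach is approached as far as the arm can. A call with a number of a shift or a turn outside -1 to 1 is refused whole. A call with a gripper value outside its range is refused whole. The fingers move at their own pace and stop on an object; FORCE is the grip in N (left out, the last holds). Time passes only in rows, so rows that do not move let the fingers close. It gives the time, the measured TCP pose, the force, the opening and the grip force at its end, in the units of the state.
- arm.state(): the state, without advancing time (a new reading comes with each control period).
- optics.snapshot(name): name is "scene" or "top" or "wrist"; returns a dict with "img" (400x640x3 uint8, blue, green, red), "fx", "fy", "cx", "cy" (pixels), "R" (3x3) and "t" (3): a world point X has camera coordinates R X + t. Camera axes: x right, y down, z forward; pixel columns grow to the right and rows downward; lengths in mm; the calibration is good to about 2 mm. The wrist camera is an equidistant fisheye: a pixel r from the principal point sees the ray r / f radians off the axis. A picture is of the moment at which its call begins. There is no depth.
- arm.close_job(): hands the job in; it is judged then, once.
Trained networks look in the newest picture that a camera, given by its name, has taken for a name from the list of things; names that differ only in an ending like _2 or _b are one class to them, and where a whole thing is asked for, a point or a joint stands for the part that bears it (a point fixed in the world has none). Each returns a list of dicts, best first, with "conf" (0 to 1); they miss things now and then, are a little off and sometimes report something else, mostly with a low value. They report only what shows in the picture. A call takes as long as a camera call. They do not tell look-alikes from the thing itself.
- models.boxes_of(query, camera): "box" ([centre column, centre row, width, height] in pixels, round what is visible of it).
- models.mark_of(query, camera): "at" ([column, row] in pixels: a listed point, or the origin of a listed thing).
The state is a dict: "time": time; "qpos": joint angles; "qvel": joint speeds; "effort": joint torques, N m; "tool_pos": TCP position; "tcp_rot": TCP orientation; "wrist_force": force on the tool from outside, world axes, zero at the start; "wrist_torque": the same for the moment, N m; "grip_width": finger opening in mm; "finger_force": force on a finger pad.
Only numpy, scipy, OpenCV 4.12 (cv2) and the standard library are available. Lean on these libraries where they do the work, as an engineer would, in place of code of your own. Each camera call takes 0.05 s, during which the arm holds its last target. There are 200 camera calls.

## Task

Load the brass sample plate on the sample stage: with one fingertip hold the red tab of the spring clip right down so that its jaw stands open, and keep it down while the other fingertip pushes the plate along its channel, under the jaw, until it is fully home against the end stop. Then let the tab up, so that the jaw clamps the plate, and move clear. Only press and push: do not lift the plate, and leave the cup, the vial and the tape roll where they stand.

Things in the scene. Friction and masses are not known exactly. Their poses are not given: they have to be found in the camera images.
- stage: Fixed sample stage, grey base 165 x 118 x 8 mm. Origin on the worktop under the channel's centre line; x along the channel, the way the plate is pushed; y left of that, towards the red tab. Aluminium channel floor 22 mm above the worktop, x = -92 to +58 mm, 43 mm wide between guide rails 6 mm high. Hinge line of the clip at y = +36 mm, 34 mm above the worktop; its end posts reach 38 mm.
- plate: Loose brass plate, 60 (x) x 40 (y) x 10 (z) mm, 80 g, with a reddish-brown pellet in its top. Origin: centre of its underside, axes as the stage's. It starts flat in the channel, its front edge 2 to 30 mm short of the closed jaw. Home against the stop, its origin is at x = +20 mm and its rear face at x = -10 mm in the stage frame.
- clip (a joint): Angle (rad) of the spring clip, a rocker hinged along the channel's left side. 0: shut, jaw 5 mm above the channel floor, blocking the plate; about 0.14: jaw resting on the plate; 0.23 or more: open, the plate passes freely; 0.30: tab fully down on its stop. About 2 N on the tab starts it, 5 N holds it fully down; let go, it springs shut.
- clip_tab (a point): Middle of the top of the clip's red tab, 104 mm (stage x = -92 to +12) by 34 mm (stage y = +49 to +83). Press anywhere along it; a pressing fingertip may slide along it. Shut, it slopes up outward by 0.30 rad, this point 35 mm above the worktop; fully down it is level at 25.5 mm: 3.5 mm above the channel floor, 6.5 mm below the plate's top, so a second fingertip at that height meets the plate.
- jaw (a point): Middle of the underside of the clip's jaw, a black rubber pad 14 mm (stage x = +30 to +44) by 12 mm (stage y = -10 to +2) on a steel arm that crosses from the hinge line; shut it is 27 mm above the worktop, open 39 mm, the arm then reaching 53 mm.
- stop (a point): Middle of the lower edge of the end stop's face, on the channel floor (stage x = +50 mm). The stop is dark, 8 mm high, across the channel's far end.
- cup: Empty aluminium pellet cup, 38 mm across, 10 mm high, right of the stage; origin under its centre. To be left alone.
- vial: Glass vial with black cap, 27 mm across, 62 mm high, right of the stage; origin under its centre. To be left alone.
- tape: Roll of tan tape lying flat, 82 mm across, 19 mm high, left of the stage; origin under its centre. To be left alone.
Not all that is in view belongs to the job. There is more than one size of the plate; the job needs the largest.

How it is judged (in metres and radians):
On the way, in this order (a step that is already met when the one before it is completed fails the run):
1. the clip's tab is held down before the plate is pushed under the jaw (value of joint clip above 0.2 rad and x of plate in the frame of stage below 0.01 m), for 0.1 s.
2. the plate is pushed home against the stop with the tab still held down (x of plate in the frame of stage above 0.017 m and value of joint clip above 0.2 rad), for 0.1 s.
At the end, for the whole second after the job is handed in: The plate lies flat on the channel floor (within 3 mm), within 3 mm of the end stop, at rest, with the clip's jaw resting on it (clip angle between 0.08 and 0.18 rad) (x of plate in the frame of stage above 0.017 m and z of plate in the frame of stage between 0.019 and 0.025 m and value of joint clip between 0.08 and 0.18 rad and linear speed of plate below 0.01 m/s); the robot touches nothing.
It fails at once if the plate is lifted more than 6 mm off the channel floor (z of plate in the frame of stage above 0.028 m).
It fails at once if the pellet cup is moved more than 15 mm (distance of cup from where it was at the start of the episode above 0.015 m).
It fails at once if the vial is moved more than 15 mm (distance of vial from where it was at the start of the episode above 0.015 m).
It fails at once if the tape roll is moved more than 15 mm (distance of tape from where it was at the start of the episode above 0.015 m).
It also fails if it takes over 42 s, if anything falls off the work surface, if the arm or the gripper's body presses on something with over 40 N, if the wrist force passes 120 N, or if a joint passes its speed limit or range.

## Working session

There is one attempt and no reset: what is moved stays moved. The work goes in short steps, Python scripts to look and compute and a shell command to move; the robot and the scene stay as the last step left them, time stands still between calls to the robot, and variables do not carry over. Pictures are saved under pics/ and viewed, at most 10 in all, crops included, and the job is handed in when it is done.

```bash
mkdir -p pics; cat > h.py <<'E'
from cell import arm, optics, models
import numpy as np, cv2
def ray(s,p):
    R=np.array(s["R"]);t=np.array(s["t"]);c=-R.T@t
    d=R.T@np.array([(p[0]-s["cx"])/s["fx"],(p[1]-s["cy"])/s["fy"],1]);return c,d
def at_z(s,p,z):
    c,d=ray(s,p);return c+d*(z-c[2])/d[2]
def proj(s,X):
    q=np.array(s["R"])@np.array(X)+np.array(s["t"]);return [s["fx"]*q[0]/q[2]+s["cx"],s["fy"]*q[1]/q[2]+s["cy"]]
E
python3 - <<'E'
from h import *
st=arm.state();print(st["time"],st["tool_pos"],st["tcp_rot"],st["grip_width"])
Z=dict(stage=0,plate=22,clip_tab=35,jaw=27,stop=22,cup=0,vial=0,tape=0)
for c in("scene","top"):
    s=optics.snapshot(c);cv2.imwrite(f"pics/{c}0.png",s["img"])
    print(c,s["fx"],(-np.array(s["R"]).T@np.array(s["t"])).round())
    for q in Z:
        print(q,[(round(m["conf"],2),np.round(m["at"]).tolist(),at_z(s,m["at"],Z[q]).round().tolist()[:2]) for m in models.mark_of(q,c)[:3]])
E
```

```text
0.0 [ 195.83418885 -540.08564925  213.12110307] [ 9.84908930e-01  1.73071087e-01 -1.40821923e-04 -8.81893609e-04] 91.53581307844021
scene 400.12595679690685 [ 268. -541.  578.]
stage [(0.82, [346.0, 216.0], [616.0, -3.0])]
plate [(0.98, [340.0, 210.0], [602.0, -1.0]), (0.82, [410.0, 235.0], [680.0, -134.0]), (0.66, [373.0, 271.0], [567.0, -171.0])]
clip_tab [(0.8, [325.0, 186.0], [605.0, 71.0])]
jaw [(0.65, [363.0, 207.0], [645.0, -22.0])]
stop [(0.8, [371.0, 204.0], [668.0, -18.0])]
cup [(0.66, [351.0, 243.0], [580.0, -78.0])]
vial [(0.84, [319.0, 249.0], [517.0, -59.0])]
tape [(0.91, [347.0, 168.0], [711.0, 147.0])]
top 439.326959291697 [494.  20. 895.]
stage [(0.64, [362.0, 192.0], [617.0, -2.0])]
plate [(0.83, [364.0, 202.0], [595.0, -5.0]), (0.83, [422.0, 158.0], [684.0, -122.0]), (0.59, [440.0, 212.0], [576.0, -155.0])]
clip_tab [(0.72, [323.0, 197.0], [601.0, 76.0])]
jaw [(0.79, [374.0, 176.0], [646.0, -27.0])]
stop [(0.7, [375.0, 167.0], [665.0, -29.0])]
cup [(0.85, [404.0, 206.0], [587.0, -88.0]), (0.37, [374.0, 167.0], [670.0, -28.0])]
vial [(0.53, [389.0, 242.0], [516.0, -57.0])]
tape [(0.84, [293.0, 152.0], [701.0, 140.0])]
```

```bash
python3 - <<'E'
import cv2
a=cv2.imread("pics/top0.png")[110:270,250:470];cv2.imwrite("pics/topc.png",cv2.resize(a,None,fx=3.6,fy=3.6,interpolation=2))
a=cv2.imread("pics/scene0.png")[130:300,260:460];cv2.imwrite("pics/scc.png",cv2.resize(a,None,fx=3.5,fy=3.5,interpolation=2))
E
```

```text
(no output)
```

View pics/topc.png

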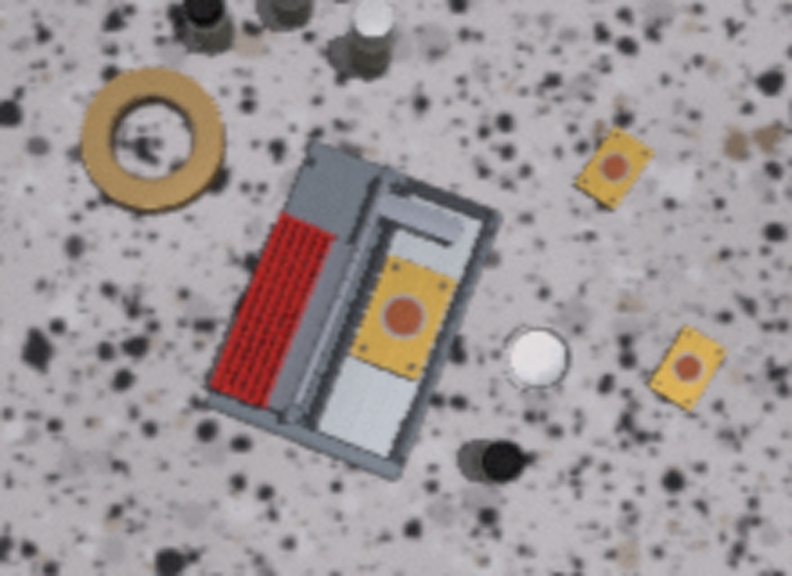

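View pics/scc.png

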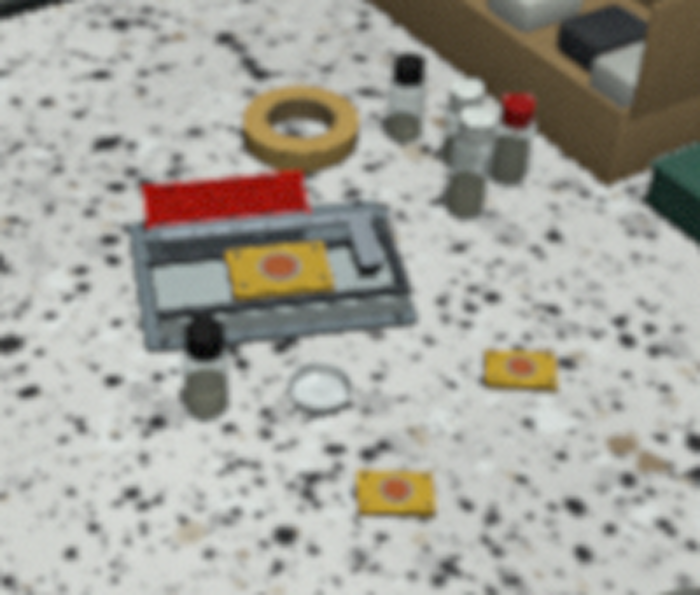

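The top crop shows three plates: the large one in the channel at top pixel (364,202) and two smaller look-alikes on the worktop at (422,158) and (440,212). I choose the one in the channel, which is the largest. The red tab is to its left at (323,197), the jaw at (374,176) and the stop at (375,167). I'll now measure the stage pose from the colours and corners.

```bash
python3 - <<'E'
from h import *
def big(s,m):
    n,l,st,c=cv2.connectedComponentsWithStats(m.astype(np.uint8)); return c,st,l
for cam in("top","scene"):
    s=optics.snapshot(cam);b,g,r=[s["img"][...,i].astype(int) for i in range(3)]
    red=(r>110)&(g<60)&(b<60)
    n,l,st,c=cv2.connectedComponentsWithStats(red.astype(np.uint8))
    pt=models.mark_of("clip_tab",cam)[0]["at"];k=min([i for i in range(1,n) if st[i,4]>100],key=lambda i:np.hypot(*(c[i]-pt)))
    ys,xs=np.where(l==k);P=np.array([at_z(s,(x,y),35)[:2] for x,y in zip(xs,ys)],np.float32)
    print(cam,"tab",cv2.minAreaRect(P))
    yel=(r-b>60)&(g-b>20)&(g>70); yel=cv2.morphologyEx(yel.astype(np.uint8),cv2.MORPH_CLOSE,np.ones((9,9)))
    n,l,st,c=cv2.connectedComponentsWithStats(yel)
    pt=models.mark_of("plate",cam)[0]["at"];k=min([i for i in range(1,n) if st[i,4]>100],key=lambda i:np.hypot(*(c[i]-pt)))
    ys,xs=np.where(l==k);P=np.array([at_z(s,(x,y),31)[:2] for x,y in zip(xs,ys)],np.float32)
    print(cam,"plate",cv2.minAreaRect(P))
    if cam=="top":
        for q in((315,142),(500,212),(398,478),(210,402)): print(at_z(s,(250+q[0]/3.6,110+q[1]/3.6),8).round(1))
E
```

```text
top tab ((604.24072265625, 71.59413146972656), (31.68497657775879, 102.95768737792969), 68.72054290771484)
top plate ((685.1390991210938, -116.9317626953125), (25.784530639648438, 40.08549118041992), 56.588218688964844)
[703.8  48.1   8. ]
[663.6 -57.2   8. ]
[ 5.127e+02 -3.000e-01  8.000e+00]
[554.2 105.6   8. ]
scene tab ((604.2684326171875, 71.275634765625), (43.064483642578125, 102.25357818603516), 66.93363952636719)
scene plate ((561.7235717773438, -176.63584899902344), (27.569683074951172, 36.93779754638672), 56.51540756225586)
```

```bash
python3 -m handwheel '[[[0,0,0],0.114,-0.23],[[0,0,0],0.114,-0.23],[[0,0,0],0.114,-0.23],[[0,0,0],0.114,-0.23],[[0.2,-1,0],0,-0.23],[[0.2,-1,0],0,-0.23],[[0.2,-1,0],0,-0.23],[[0.2,-1,0],0,-0.23],[[0.2,-1,0],0,-0.23],[[0.2,-1,0],0,-0.23],[[0.2,-1,0],0,-0.23],[[0.2,-1,0],0,-0.23]]'
python3 -m handwheel '[[[0.2,-1,0],0,-0.23],[[0.2,-1,0],0,-0.23],[[0.2,-1,0],0,-0.23],[[0.2,-1,0],0,-0.23],[[0.2,-1,0],0,-0.23],[[0.2,-1,0],0,-0.23],[[0.2,-1,0],0,-0.23],[[0.2,-1,0],0,-0.23],[[0.2,-1,0],0,-0.23],[[0.2,-1,0],0,-0.23],[[0.2,-1,0],0,-0.23],[[0.2,-1,0],0,-0.23]]'
```

```text
time: 2.7
tool_pos: [306.1, -366.0, 214.2]
tcp_rot: [0.983, -0.182, 0.0, -0.0]
wrist_force: [-1.0, 0.4, -0.1]
grip_width: 56.3
finger_force: 0.0
time: 4.2
tool_pos: [469.0, -107.8, 214.1]
tcp_rot: [0.983, -0.182, 0.0, -0.0]
wrist_force: [0.3, 0.7, 0.9]
grip_width: 56.0
finger_force: 0.0
```

```bash
python3 -m handwheel '[[[0.14,-1,0],0,-0.23],[[0.14,-1,0],0,-0.23],[[0.14,-1,0.4],0,-0.23],[[0.14,-1,0.6],0,-0.23],[[0.14,-1,0.6],0,-0.23],[[0.14,-1,0.6],0,-0.23],[[0.14,-1,0.6],0,-0.23],[[0.08,-0.38,0.6],0,-0.23],[[0,0,0],0,-0.23]]'
python3 - <<'E'
from h import *
st=arm.state();print(st["tool_pos"],st["tcp_rot"])
Z=dict(stage=0,plate=22,clip_tab=35,jaw=27,stop=22)
def atf(s,p,z):
    R=np.array(s["R"]);c=-R.T@np.array(s["t"]);v=np.array([p[0]-s["cx"],p[1]-s["cy"]]);r=np.hypot(*v);th=r/s["fx"]
    d=R.T@np.array([*(v/r*np.sin(th)),np.cos(th)]);return c+d*(z-c[2])/d[2]
th=np.deg2rad(-21.1);M=np.array([[np.cos(th),np.sin(th)],[-np.sin(th),np.cos(th)]])
for c,f in(("wrist",atf),("scene",at_z),("top",at_z)):
    s=optics.snapshot(c);cv2.imwrite(f"pics/{c}1.png",s["img"])
    for q in Z:
        print(c,q,[(round(m["conf"],2),np.round(m["at"]).tolist(),(M@(f(s,m["at"],Z[q])[:2]-[617,-3.5])).round(1).tolist()) for m in models.mark_of(q,c)[:2]])
E
```

```text
time: 5.32
tool_pos: [559.1, 53.1, 127.8]
tcp_rot: [0.983, -0.182, -0.001, 0.001]
wrist_force: [-0.5, -1.1, 0.3]
grip_width: 55.9
finger_force: 0.0
[559.12069504  53.08745257 127.76045827] [ 9.83273615e-01 -1.82127712e-01 -1.48213230e-03  5.45580541e-04]
wrist stage []
wrist plate [(0.93, [361.0, 134.0], [-16.2, -5.3]), (0.64, [436.0, 11.0], [104.3, -75.0])]
wrist clip_tab [(0.81, [281.0, 160.0], [-38.4, 65.2])]
wrist jaw [(0.6, [366.0, 70.0], [41.1, -8.0])]
wrist stop [(0.95, [360.0, 57.0], [52.5, -3.0])]
scene stage [(0.79, [346.0, 218.0], [-3.6, -6.9]), (0.68, [342.0, 168.0], [20.9, 173.8])]
scene plate [(0.79, [372.0, 271.0], [10.9, -176.0]), (0.7, [340.0, 209.0], [-16.3, -1.2])]
scene clip_tab [(0.69, [325.0, 184.0], [-37.0, 73.3])]
scene jaw [(0.92, [363.0, 205.0], [34.1, -2.7])]
scene stop [(0.64, [372.0, 204.0], [55.5, 5.1])]
top stage []
top plate [(0.75, [420.0, 157.0], [105.7, -81.8]), (0.62, [442.0, 212.0], [17.3, -161.2])]
top clip_tab []
top jaw []
top stop [(0.64, [389.0, 240.0], [-72.2, -84.3]), (0.54, [374.0, 167.0], [53.3, -3.5])]
```

View pics/wrist1.png

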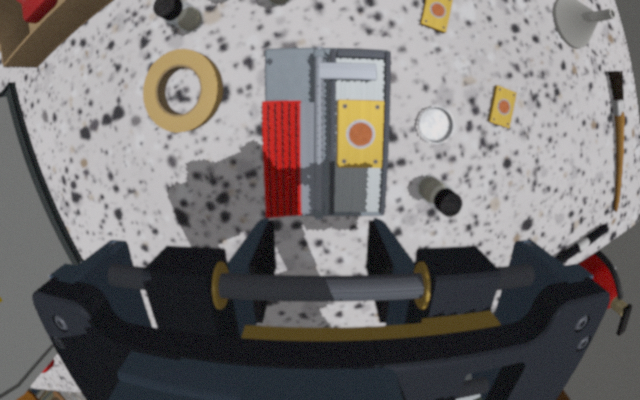

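The wrist view shows the stage squared with the tool. The plate is at (361,134), the tab at (281,160) and the jaw at (348,72). The fingertips at (270,222) and (375,222) straddle the hinge line, lined up with the tab and the channel.

```bash
python3 -m handwheel '[[[0.1,0,0.8],0,-0.23],[[0.05,0,0.8],0,-0.23],[[0,0,0.8],0,-0.23],[[0,0,0.7],0,-0.23],[[0,0,0.3],0,-0.23],[[0,0,0],0,-0.23]]'
python3 -m handwheel '[[[0,0,0.2],0,-0.23],[[0,0,0.16],0,-0.23],[[0,0,0],0,-0.23]]'
python3 - <<'E'
from h import *
s=optics.snapshot("wrist");cv2.imwrite("pics/w2.png",cv2.resize(s["img"][20:260,170:470],None,fx=2.5,fy=2.5))
E
```

```text
time: 6.98
tool_pos: [563.9, 51.0, 43.7]
tcp_rot: [0.983, -0.183, -0.0, 0.0]
wrist_force: [-0.5, -0.3, 0.8]
grip_width: 56.2
finger_force: 0.0
time: 7.35
tool_pos: [564.3, 51.1, 35.1]
tcp_rot: [0.983, -0.183, 0.0, -0.0]
wrist_force: [-0.5, -0.1, 1.6]
grip_width: 56.0
finger_force: 0.8
```

View pics/w2.png

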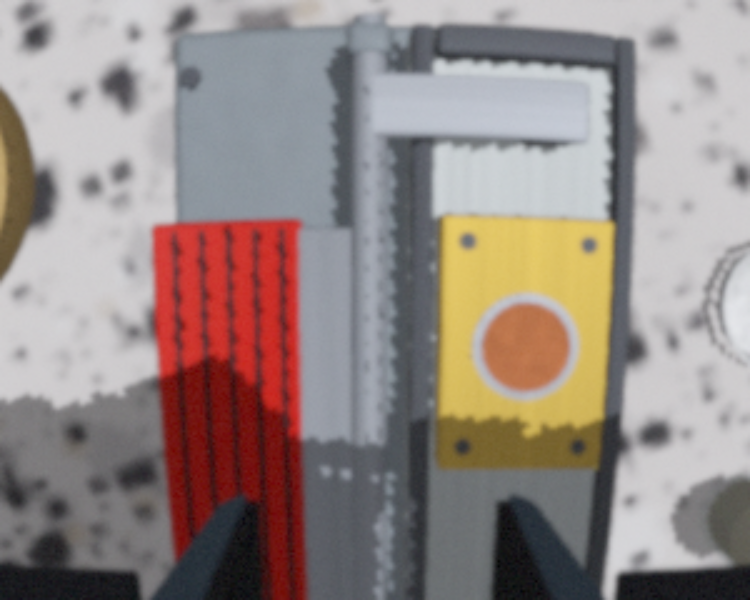

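The crop shows the left finger over the red tab (red spans columns 180–305, finger's inner edge about 255). The right finger is inside the channel (430–600) at about 500–550, and the plate's rear edge is ahead at row 467. I'll press now.

```bash
python3 -m handwheel '[[[0,0,0.1],0,-0.23],[[0,0,0.1],0,-0.23],[[0,0,0.1],0,-0.23],[[0,0,0.06],0,-0.23],[[0,0,0],0,-0.23],[[0,0,0],0,-0.23]]'
```

```text
time: 8.15
tool_pos: [564.1, 50.3, 26.2]
tcp_rot: [0.983, -0.183, 0.0, 0.001]
wrist_force: [-2.0, -3.4, 5.1]
grip_width: 55.9
finger_force: 2.9
```

```bash
python3 -m handwheel '[[[0,0,0.04],0,-0.23],[[0,0,0],0,-0.23],[[0.2,0,0],0,-0.23],[[0.2,0,0],0,-0.23],[[0.2,0,0],0,-0.23],[[0.2,0,0],0,-0.23],[[0,0,0],0,-0.23]]'
python3 - <<'E'
from h import *
s=optics.snapshot("wrist");cv2.imwrite("pics/w3.png",cv2.resize(s["img"][20:260,170:470],None,fx=2.5,fy=2.5))
E
```

```text
time: 9.02
tool_pos: [579.7, 44.9, 25.4]
tcp_rot: [0.983, -0.183, -0.003, -0.0]
wrist_force: [-8.8, 3.1, 13.7]
grip_width: 56.2
finger_force: 6.4
```

View pics/w3.png

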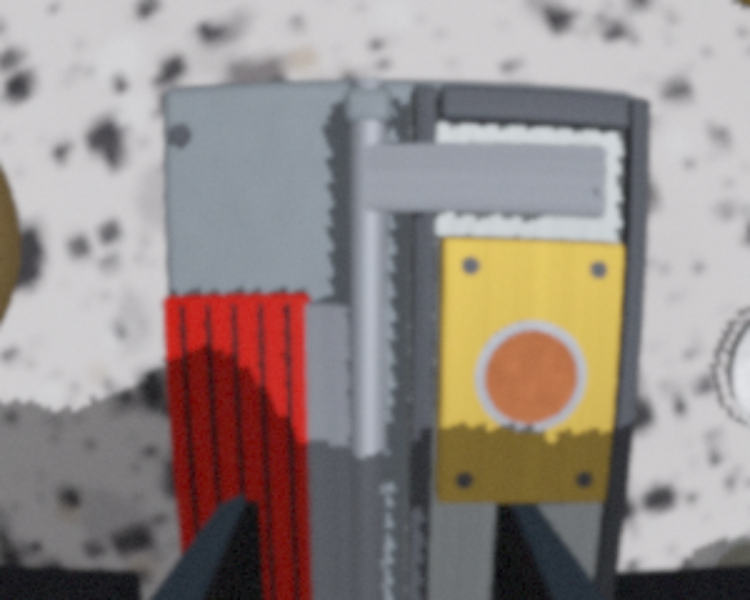

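The tab is now level and the jaw arm is raised. The plate's rear edge is at row 500, just in front of the finger, so I'll keep pushing.

```bash
python3 -m handwheel '[[[0.2,0,0],0,-0.23],[[0.2,0,0],0,-0.23],[[0.2,0,0],0,-0.23],[[0.2,0,0],0,-0.23],[[0,0,0],0,-0.23]]'
python3 - <<'E'
from h import *
s=optics.snapshot("wrist");cv2.imwrite("pics/w4.png",cv2.resize(s["img"][20:260,170:470],None,fx=2.5,fy=2.5))
E
```

```text
time: 9.7
tool_pos: [598.3, 37.8, 25.5]
tcp_rot: [0.983, -0.183, -0.003, -0.0]
wrist_force: [-8.5, 1.9, 13.0]
grip_width: 56.1
finger_force: 6.5
```

View pics/w4.png

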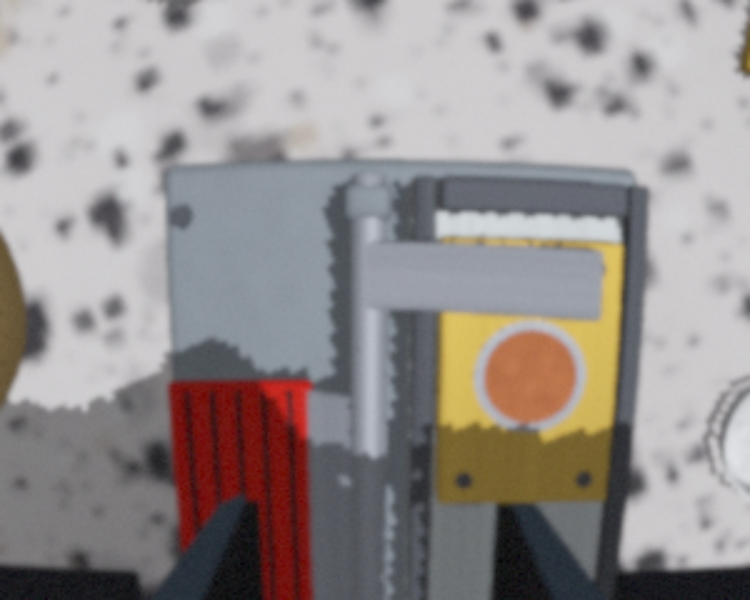

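The plate has passed under the open jaw. Its front edge is at row 240 and the stop's face at about row 210, so roughly 7 mm remains.

```bash
python3 -m handwheel '[[[0.12,0,0],0,-0.23],[[0.12,0,0],0,-0.23],[[0,0,0],0,-0.23]]'
python3 -m handwheel '[[[0.06,0,0],0,-0.23],[[0.06,0,0],0,-0.23],[[0,0,0],0,-0.23]]'
```

```text
time: 10.12
tool_pos: [603.2, 35.9, 25.5]
tcp_rot: [0.983, -0.183, -0.004, -0.0]
wrist_force: [-10.0, 3.0, 14.0]
grip_width: 56.0
finger_force: 8.1
time: 10.5
tool_pos: [603.3, 35.8, 25.5]
tcp_rot: [0.983, -0.184, -0.007, -0.001]
wrist_force: [-14.4, 6.4, 18.3]
grip_width: 56.1
finger_force: 10.5
```

```bash
python3 - <<'E'
from h import *
s=optics.snapshot("wrist");cv2.imwrite("pics/w5.png",cv2.resize(s["img"][20:260,170:470],None,fx=2.5,fy=2.5))
E
```

```text
(no output)
```

View pics/w5.png

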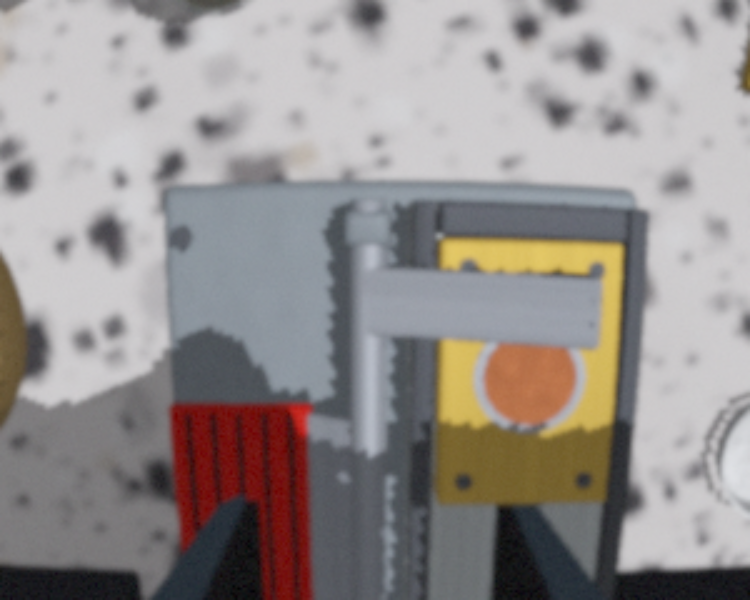

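The plate's front edge (row 238) now meets the stop's face with no floor showing between them, and the push force is up, so the plate is home. I'll back the finger off, let the tab up and rise clear.

```bash
python3 -m handwheel '[[[-0.15,0,0],0,-0.23],[[-0.15,0,0],0,-0.23],[[0,0,-0.1],0,-0.23],[[0,0,-0.1],0,-0.23],[[0,0,-0.15],0,-0.23],[[0,0,-0.3],0,-0.23],[[0,0,-0.6],0,-0.23],[[0,0,-1],0,-0.23],[[0,0,-1],0,-0.23],[[0,0,-0.8],0,-0.23],[[0,0,0],0,-0.23],[[0,0,0],0,-0.23]]'
python3 - <<'E'
from h import *
s=optics.snapshot("wrist");cv2.imwrite("pics/w6.png",cv2.resize(s["img"][20:260,200:500],None,fx=2.5,fy=2.5))
E
```

```text
time: 12.05
tool_pos: [602.2, 36.1, 125.8]
tcp_rot: [0.983, -0.183, -0.0, 0.0]
wrist_force: [-1.0, -0.2, -0.2]
grip_width: 56.0
finger_force: 0.0
```

View pics/w6.png

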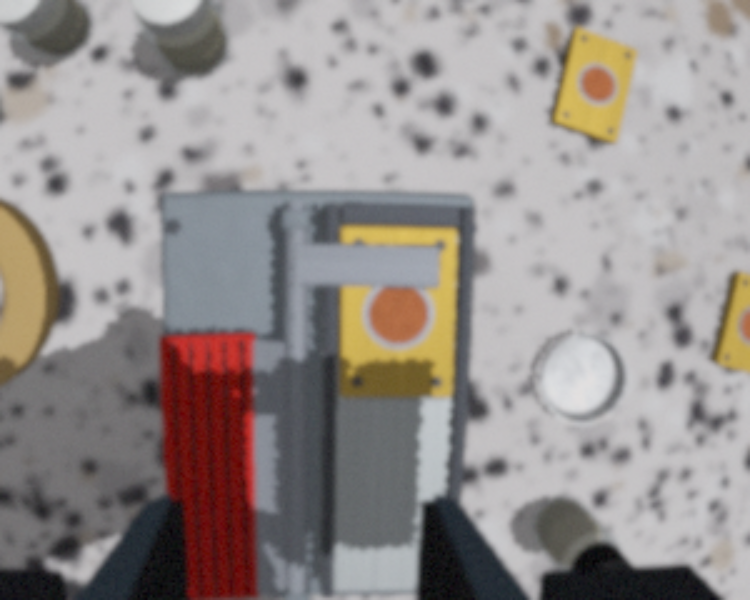

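The plate is still against the stop (front edge at row 225), the jaw rests on it at (370,265), and the arm is clear with no contact force. The cup, tape and vial have not moved. I'm handing the job in.

```bash
python3 -c "
from cell import arm
print(arm.close_job())"
```

```text
the job is handed in; nothing more can be done
None
```

The brass plate is home against the end stop with the clip's jaw clamped on it; the arm is clear, the cup, vial and tape roll were left where they stood, and the job was handed in at about 12 s (no verdict was returned).

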